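# Close up a reworked board and hold it down in the test jig

### The job

The reworked radio board is waiting in the test jig: put the steel shield lid back on the frame on the board so that it sits fully home and level, and let go of it. Then fit the brown press cover with the blue handle square over the jig's two guide pins until it drops on, and press it down until the sprung carrier with the board is at the bottom of its travel. Finish still holding the cover pressed fully down, as for the test reading, and leave the other things on the bench where they are.

Things in the scene. Friction and masses are not known exactly. Their poses are not given: they have to be found in the camera images.
- jig: Board test jig, fixed: aluminium base 110 (x) x 160 (y) mm, top face 20 mm above the bench. Origin: centre of its underside, on the bench; z up. Two steel guide pins stand on it at x = 0, y = +-58 mm. Between them a sprung black carrier 84 (x) x 94 (y) mm holds a green board 70 x 80 mm, whose top is 38 mm above the bench with the carrier up. For lid and cover either way round is right
- carrier (a joint): travel of the sprung carrier with the board (m): 0 up, 0.006 at the bottom stop. It starts to sink under about 8 N and reaches the bottom at about 13 N, the weight of the cover included; it comes back up when let go
- lid_seat (a point): On the carrier, jig's axes: centre of the steel shield frame, 1 mm above the board; the lid's origin lies here when home (39 mm above the bench, carrier up). The open frame is 26.4 (x) x 44.4 (y) mm outside, 13.5 mm tall above the board, its top lips leaning in some 2 mm. The board is free of parts over 2 mm tall beside the frame's two long sides
- pin_left (a point): Tip of the guide pin at the jig's +y side, 66 mm above the bench. Pin diameter 10 mm, its top 4 mm tapering to 6 mm
- pin_right (a point): Tip of the like guide pin at the jig's -y side, 66 mm above the bench
- shield_lid: Loose sheet-steel shield lid 32 (x) x 50 (y) x 14 mm, about 30 g, open below, lying open side down on the bench. Wall and roof 1.5 mm, inside 29 x 47 mm and 12.5 mm deep: about 1.3 mm of play on each side of the frame. Origin: centre of its lower rim; z up. Can be held across its 32 mm width
- press_cover: Loose brown press cover, about 350 g. Origin: centre of the feet of its four white pushers (10 mm diameter, 20 mm long, at x = +-28, y = +-33 mm) on which it stands; z up. Plate 84 (x) x 140 (y) mm, 20 to 32 mm above the origin. Origin above the bench in the jig: 46 mm when standing on the pin tips, 38 mm when dropped on, 32 mm when pressed home. It clears the seated lid by 5 mm
- handle (a point): Middle of the cover's blue bridge handle, 65 mm above the cover's origin: bar 14 (x) x 80 (y) x 14 mm, with 26 mm free below it above the plate; its two posts, 12 mm wide, stand at y = +-34 mm
- bore_left (a point): Mouth of the guide bore in the underside of the cover's plate at x = 0, y = +58 mm, 20 mm above the cover's origin, 11.6 (x) by 13 (y) mm. It is closed above by a round steel cap of 21 mm diameter that rises 8 mm over the plate and marks its place
- bore_right (a point): The like bore and cap at y = -58 mm
- flux_tin: bystander: round red tin, 57 mm diameter, 26 mm tall; origin at the centre of its underside
- screwdriver: bystander: screwdriver, 160 mm long, lying on the bench
- solder_spool: bystander: blue and grey solder spool standing on its flange, 52 mm diameter, 30 mm tall
- scrap_board: bystander: small blue circuit board, 50 x 75 mm, 8 mm tall
- alcohol_bottle: bystander: white bottle with a blue cap, 56 mm diameter, 120 mm tall
- multimeter: bystander: yellow multimeter lying on its back, 72 x 145 x 40 mm
- mouse: bystander: white computer mouse, 100 x 58 x 32 mm

How it is judged:
On the way, in this order (a step that is already met when the one before it is completed fails the run):
1. the shield lid sits fully home and level on its frame, let go (horizontal distance between shield_lid and lid_seat below 0.0035 m and z of shield_lid in the frame of lid_seat below 0.0015 m and angle between shield_lid's own z axis and vertical below 0.04 rad and contact force between each of the arm, the fingers and shield_lid below 0.05 N), for 0.2 s.
2. the press cover has dropped over both guide pins (horizontal distance between press_cover and jig below 0.004 m and angle between the y axis of press_cover and the y axis of jig, either way round below 0.05 rad and angle between press_cover's own z axis and vertical below 0.05 rad and z of press_cover in the frame of jig below 0.041 m), for 0.1 s.
At the end, for the whole second after the job is handed in: The shield lid is fully home on its frame (within 1.5 mm in height, level to 0.04 rad). The press cover is on both guide pins, square (0.05 rad) and level (0.04 rad), at rest, and the robot still holds it down by hand so that the carrier is at least 5 of its 6 mm down (value of joint carrier above 0.005 m and z of press_cover in the frame of jig below 0.034 m and horizontal distance between press_cover and jig below 0.004 m and angle between the y axis of press_cover and the y axis of jig, either way round below 0.05 rad and angle between each of press_cover, shield_lid's own z axis and vertical below 0.04 rad and linear speed of press_cover below 0.02 m/s and contact force between any of the arm, the fingers and press_cover above 3 N and horizontal distance between shield_lid and lid_seat below 0.0035 m and z of shield_lid in the frame of lid_seat below 0.0015 m); the arm keeps its last pose, push and grip.
It fails at once if another thing on the bench is moved by more than 30 mm (distance of any of flux_tin, screwdriver, solder_spool, scrap_board, alcohol_bottle, multimeter, mouse from where it was at the start of the episode above 0.03 m).
It also fails if it takes over 72 s, if anything falls off the work surface, if the arm or the gripper's body presses on something with over 40 N, if the wrist force passes 120 N, or if a joint passes its speed limit or range.

### The arm

A 6-joint arm with a two-finger parallel gripper is mounted at the origin on the work surface. World frame = base frame: x ahead of the robot, y to its left, z up, the work surface at z = 0. Lengths are in m, angles in rad, forces in N, time in s.
With the tool pointing down it reaches from about 0.3 to 0.875 m from the base axis. Payload 6.4 kg.
Tool frame: the origin (TCP) lies at the very end of the fingers, on their centre line; the grasp point (between the pads) lies 19 mm behind it; z points along the fingers, y is the line along which they close (so a half turn about z gives the same grasp; the last joint's range is limited). The gripper opens to 85 mm and grips with 20 to 120 N. Pads are 22 mm wide; open, the fingers measure 114 mm over their backs; the gripper's body (76 mm by 85 mm) begins 54 mm behind the grasp point. The pads swing forward as they close: fully open they stand 13 mm farther back than shut.
Start: joints at [-1.308, 0.181, 1.607, -0, 1.354, -0.206], TCP at [0.26, -0.513, 0.231] pointing down, gripper open.
Joint ranges: [-2.99, 2.99], [-0.89, 2.07], [0.3, 2.58], [-1.14, 4.28], [0, 2.63], [-3.12, 3.12]. Speed limits (rad/s): [2.57, 2.57, 3.01, 3.14, 3.14, 3.14].

### API

Orientations are given as a unit quaternion [w, x, y, z].
In Python, from bench import * gives the robot as it stands. Calls block until the motion is done:
- reach(position, orientation): joint-space move of the TCP to a pose.
- servo_line(position, rot=None, feed=0.15): straight line of the TCP; rot=None keeps the orientation; feed is the mean speed in m/s.
- set_joints(angles): joint-space move.
- gripper_to(opening): finger opening in m; the grip force is fixed at half the most; returns when the fingers have stopped.
- pause(seconds).
- inverse_kinematics(position, orientation): joint angles nearest the present ones, or None.
- get_image(name): name is "side" or "top" or "wrist"; returns a dict with "img" (400x640x3 uint8, red, green, blue), "mtx" (3x3 intrinsics, pixels), "world_to_cam" (4x4, takes a point from world to camera coordinates). Camera axes: x right, y down, z forward; pixel columns grow to the right and rows downward; lengths in m; the calibration is good to about 2 mm. The wrist camera is an equidistant fisheye: a pixel r from the principal point sees the ray r / f radians off the axis. A picture is of the moment at which its call begins. There is no depth.
A pose or a line that the arm cannot do raises IKError and nothing moves.
- job_done(): hands the job in; it is judged then, once.
Trained networks look in a picture, given as the dict that the camera call returned (one of the last four; its "shot" number tells which), for a name from the list of things; names that differ only in an ending like _2 or _b are one class to them, and where a whole thing is asked for, a point or a joint stands for the part that bears it (a point fixed in the world has none). Each returns a list of dicts, best first, with "confidence" (0 to 1); they miss things now and then, are a little off and sometimes report something else, mostly with a low value. They report only what shows in the picture. A call takes as long as a camera call.
- masks_of(picture, query): "region" (400x640 bool, what is visible of it) and "rect" ([left, top, right, bottom] in pixels, round what is visible of it).
Readings, each from a call of its own:
- current_clock(): time.
- current_joint_positions(): joint angles.
- current_qd(): joint speeds.
- current_joint_efforts(): joint torques, N m.
- current_position(): TCP position.
- current_tool_rot(): TCP orientation.
- current_contact_force(): force on the tool from outside, world axes, zero at the start.
- current_torque(): the same for the moment, N m.
- current_grip_width(): finger opening in m.
- current_gripper_force(): force on a finger pad.
Only numpy, scipy, OpenCV 4.12 (cv2) and the standard library are available. Lean on these libraries where they do the work, as an engineer would, in place of code of your own. Each camera call takes 0.05 s, during which the arm holds its last target. There are 200 camera calls.

## Working session

There is one attempt and no reset: what is moved stays moved. The work goes in short steps, each a Python script; the robot and the scene stay as the last script left them, time stands still between calls to the robot, and variables do not carry over. Pictures are saved under pics/ and viewed, at most 10 in all, crops included, and the job is handed in when it is done.

```bash
ls; mkdir -p pics
cat > h.py <<'E'
from bench import *
import numpy as np, cv2
def save(p,n): cv2.imwrite('pics/'+n,p['img'][:,:,::-1])
def ray(p,uv):
    K=np.array(p['mtx']);T=np.array(p['world_to_cam']);d=np.linalg.inv(K)@[uv[0],uv[1],1]
    R=T[:3,:3];return -R.T@T[:3,3],R.T@d
def onz(p,uv,z):
    c,d=ray(p,uv);return c+d*(z-c[2])/d[2]
E
python3 - <<'E'
from h import *
for n in('top','side'):
    p=get_image(n);save(p,n+'1.png')
    print(n,np.round(p['mtx'],1).tolist(),np.round(p['world_to_cam'],3).tolist())
    for q in('jig','carrier','shield_lid','press_cover','handle','bore_left','pin_left','multimeter'):
        for m in masks_of(p,q)[:2]: print(q,round(m['confidence'],2),np.round(m['rect']),m['region'].sum())
print(current_clock())
E
python3 -c "
import cv2,numpy as np
a=cv2.imread('pics/top1.png');print(a.shape)"
```

```text
pics
top [[380.6, 0.0, 320.9], [0.0, 380.6, 195.2], [0.0, 0.0, 1.0]] [[0.012, -1.0, 0.014, -0.052], [-0.982, -0.015, -0.187, 0.559], [0.187, -0.011, -0.982, 0.949], [0.0, 0.0, 0.0, 1.0]]
jig 0.71 [286. 171. 352. 217.] 2364
carrier 0.83 [299. 176. 338. 209.] 1041
carrier 0.28 [284. 173. 351. 218.] 2438
shield_lid 0.49 [181. 211. 202. 224.] 196
press_cover 0.92 [382. 202. 434. 246.] 1676
handle 0.72 [386. 202. 438. 244.] 1677
bore_left 0.89 [385. 206. 436. 245.] 1733
multimeter 0.77 [398. 126. 457. 166.] 1504
multimeter 0.43 [382. 201. 436. 243.] 1677
side [[393.1, 0.0, 311.8], [0.0, 393.1, 201.3], [0.0, 0.0, 1.0]] [[-0.871, -0.491, -0.005, 0.463], [-0.247, 0.447, -0.86, 0.205], [0.424, -0.748, -0.511, 0.817], [0.0, 0.0, 0.0, 1.0]]
jig 0.59 [272. 188. 338. 239.] 1660
carrier 0.62 [233. 296. 264. 322.] 440
carrier 0.61 [283. 197. 328. 223.] 572
shield_lid 0.6 [232. 298. 261. 319.] 380
shield_lid 0.58 [273. 188. 341. 237.] 1686
press_cover 0.69 [343. 163. 390. 196.] 780
press_cover 0.67 [188. 235. 215. 256.] 433
handle 0.62 [341. 165. 391. 192.] 794
bore_left 0.76 [342. 163. 390. 195.] 770
pin_left 0.82 [272. 192. 335. 235.] 1627
pin_left 0.33 [341. 164. 390. 194.] 798
multimeter 0.94 [292. 150. 334. 174.] 677
0.9
(400, 640, 3)
```

View pics/top1.png

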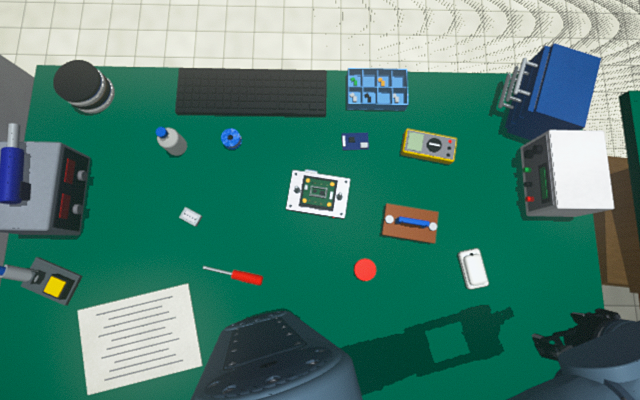

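View pics/side1.png

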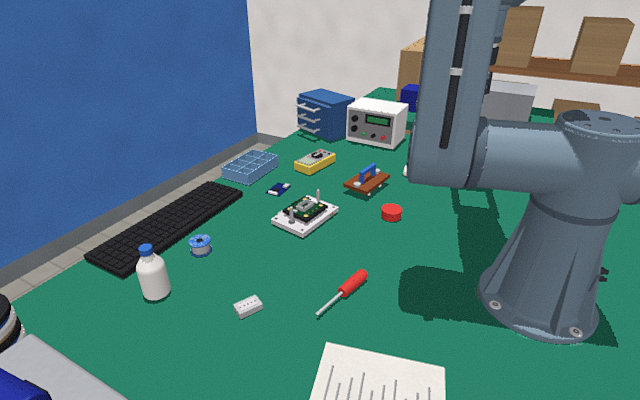

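The top view shows the jig at (319,194), the lid at (190,216) and the cover at (410,223). The other objects are well clear of all three. Next I'll take close-ups with the wrist camera.

```bash
python3 - <<'E'
from h import *
p=get_image('top')
C={'cover':onz(p,(410,223),.04),'jig':onz(p,(319,194),.03),'lid':onz(p,(190,216),.01)}
print({k:np.round(v,3) for k,v in C.items()}, np.round(current_tool_rot(),3))
for k,v in C.items():
    t=current_clock()
    reach([v[0]-.03,v[1],.24],[0,1,0,0]); 
    w=get_image('wrist');save(w,'w_%s.png'%k);T=np.array(w['world_to_cam'])
    np.savez('w_%s.npz'%k,img=w['img'],mtx=w['mtx'],T=T)
    print(k,'cam',np.round(-T[:3,:3].T@T[:3,3],3),'tcp',np.round(current_position(),3),np.round(current_joint_positions(),2),round(current_clock()-t,2))
    for q in {'cover':['press_cover','handle'],'jig':['jig','carrier'],'lid':['shield_lid']}[k]:
        for m in masks_of(w,q)[:1]: print(q,round(m['confidence'],2),np.round(m['rect']),m['region'].sum())
print(np.round(w['mtx'],1).tolist(),np.round(T,3).tolist(),current_clock())
E
python3 -c "
import cv2,numpy as np
cv2.imwrite('pics/a.png',np.vstack([cv2.resize(np.hstack([cv2.imread('pics/w_cover.png'),cv2.imread('pics/w_jig.png')]),(800,250))]))"
```

```text
{'cover': array([ 0.491, -0.281,  0.04 ]), 'jig': array([ 0.568, -0.04 ,  0.03 ]), 'lid': array([0.506, 0.308, 0.01 ])} [ 0.     0.973  0.232 -0.   ]
cover cam [ 0.534 -0.282  0.382] tcp [ 0.461 -0.282  0.24 ] [-0.77  0.1   1.68 -0.    1.36  0.8 ] 1.22
press_cover 0.84 [258.  96. 386. 186.] 8782
handle 0.79 [256.  99. 385. 186.] 8789
jig cam [ 0.611 -0.041  0.382] tcp [ 0.538 -0.042  0.24 ] [-0.3   0.09  1.69 -0.    1.36  1.28] 1.04
jig 0.93 [243.  84. 389. 191.] 12377
carrier 0.91 [271.  98. 362. 181.] 6104
lid cam [0.549 0.307 0.382] tcp [0.476 0.307 0.24 ] [ 0.36  0.16  1.62 -0.    1.37  1.94] 1.38
shield_lid 0.96 [295. 122. 340. 165.] 1107
[[309.7, 0.0, 319.5], [0.0, 309.7, 195.3], [0.0, 0.0, 1.0]] [[-0.001, -1.0, 0.0, 0.308], [-0.958, 0.001, 0.288, 0.415], [-0.288, -0.0, -0.958, 0.524], [0.0, 0.0, 0.0, 1.0]] 4.85
```

View pics/w_jig.png

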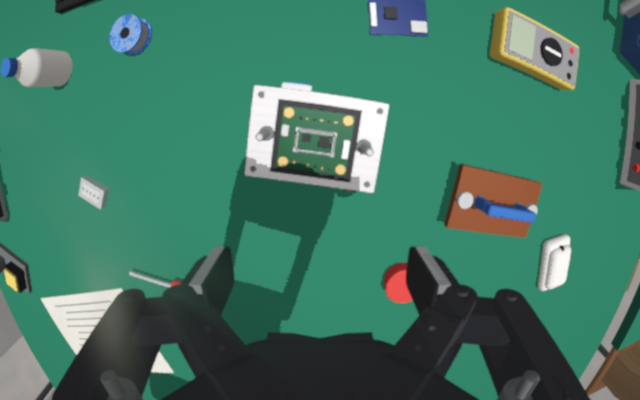

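View pics/w_cover.png

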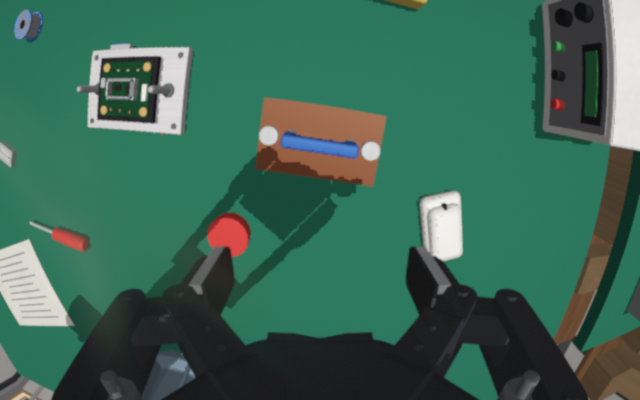

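View pics/w_lid.png

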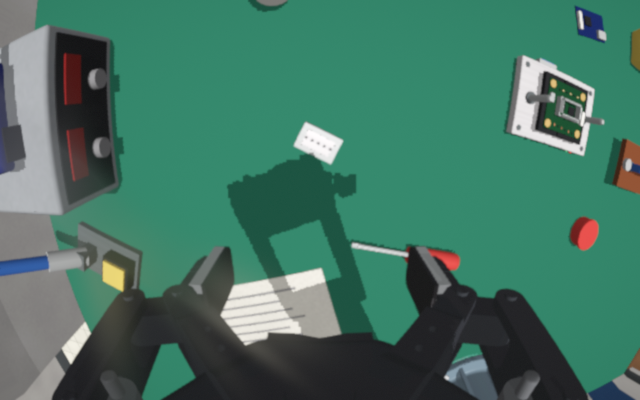

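Wrist close-ups: the jig sits at about (317,138), with its pins at (265,133) and (366,149). The cover caps are at (268,135) and (371,150). The lid is at (318,143) and is yawed by about 25°. I'll get rough poses from the masks, then take closer aligned views rectified to metric planes.

```bash
cat >> h.py <<'E'
def fproj(p,P):
    T=np.array(p['world_to_cam']);K=np.array(p['mtx']);c=np.atleast_2d(P)@T[:3,:3].T+T[:3,3]
    r=np.hypot(c[:,0],c[:,1])+1e-12;th=np.arctan2(r,c[:,2])
    return np.c_[K[0,0]*th*c[:,0]/r+K[0,2],K[1,1]*th*c[:,1]/r+K[1,2]]
def fonz(p,uv,z):
    T=np.array(p['world_to_cam']);K=np.array(p['mtx']);q=(np.atleast_2d(uv).astype(float)-K[:2,2])/[K[0,0],K[1,1]]
    th=np.linalg.norm(q,axis=1)+1e-12;d=np.c_[q/th[:,None]*np.sin(th)[:,None],np.cos(th)]@T[:3,:3]
    c=-T[:3,:3].T@T[:3,3];return c+d*((z-c[2])/d[:,2])[:,None]
def rect(p,cen,yaw,z,half=.1,s=.0005,img=None):
    # right = local x, down = -local y (local frame rotated by yaw)
    a=np.arange(-half,half+s/2,s);X,Y=np.meshgrid(a,-a);c,n=np.cos(yaw),np.sin(yaw)
    P=np.c_[(cen[0]+c*X-n*Y).ravel(),(cen[1]+n*X+c*Y).ravel(),np.full(X.size,z)]
    uv=fproj(p,P).astype(np.float32).reshape(X.shape+(2,))
    return cv2.remap(p['img'] if img is None else img,uv,None,cv2.INTER_LINEAR)
def q_yaw(a): # tool down, tool x at angle a in world; tool y = a-90deg
    return [0,np.cos(a/2),np.sin(a/2),0]
def maskrect(p,m,z):
    b=cv2.findContours(m['region'].astype(np.uint8),cv2.RETR_EXTERNAL,cv2.CHAIN_APPROX_NONE)[0]
    b=max(b,key=cv2.contourArea)[:,0,:];w=fonz(p,b,z)[:,:2]
    c,sz,_=r=cv2.minAreaRect((w*1000).astype(np.float32));B=cv2.boxPoints(r)
    e=max([B[1]-B[0],B[2]-B[1]],key=np.linalg.norm);a=np.arctan2(e[1],e[0])-np.pi/2 # long axis = local y
    return np.array(c)/1000,(a+np.pi/2)%np.pi-np.pi/2,np.sort(sz)
E
python3 - <<'E'
from h import *
for k,q,z in(('lid','shield_lid',.014),('jig','jig',.02),('cover','press_cover',.03)):
    # wrist, object under the camera, yaw aligned after a first look
    R={'cover':(.491,-.281),'jig':(.568,-.04),'lid':(.506,.308)}[k]
    d=np.load('w_%s.npz'%k)
    reach([R[0]-.05,R[1],.2],[0,1,0,0]);p=get_image('wrist');m=masks_of(p,q)[0]
    c,a,s=maskrect(p,m,z);print(k,np.round(c,4),round(a,4),np.round(s,1))
    o=-.073*np.array([np.cos(a),np.sin(a)])  # camera is 73 mm ahead on tool x
    reach([c[0]+o[0],c[1]+o[1],.13],q_yaw(a));p=get_image('wrist')
    np.savez('c_%s.npz'%k,img=p['img'],mtx=p['mtx'],world_to_cam=p['world_to_cam'])
    m=masks_of(p,q)[0];c2,a2,s2=maskrect(p,m,z);print(k,'close',np.round(c2,4),round(a2,4),np.round(s2,1),round(m['confidence'],2),np.round(current_joint_positions(),2))
    np.save('e_%s.npy'%k,[*c2,a2])
    cv2.imwrite('r_%s.png'%k,rect(p,c2,a2,{'lid':.014,'jig':.0515,'cover':.04}[k])[:,:,::-1])
print(current_clock())
E
python3 -c "
import cv2,numpy as np
cv2.imwrite('pics/r.png',cv2.resize(np.hstack([cv2.imread('r_%s.png'%k)[50:350,60:340] for k in('lid','jig','cover')]),None,fx=.95,fy=.95))"
```

```text
lid [ 0.713  -0.1229] 0.259 [46.4 80.8]
lid close [0.5046 0.2805] 1.355 [34.4 51.4] 0.8 [-0.4   0.46  1.47  0.    1.22  0.91]
jig [ 0.5735 -0.0365] -0.1478 [117. 160.]
jig close [ 0.5729 -0.0365] -0.155 [116.7 161.4] 0.78 [-0.29  0.14  1.87 -0.    1.13  1.43]
cover [ 0.492  -0.2821] -0.1567 [ 85.8 141.2]
cover close [ 0.492 -0.282] -0.1557 [ 84.7 142.5] 0.71 [-0.81  0.13  1.88  0.    1.13  0.92]
10.125
```

View pics/r.png

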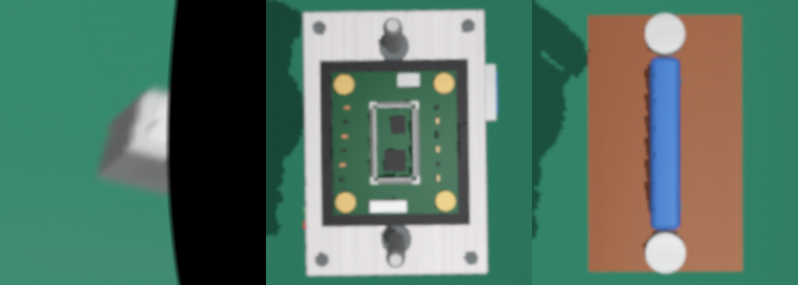

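The lid mask came from another object, since the crop shows the lid cut off at the edge. The jig and cover are clean, and I can measure the frame, pins and caps numerically. I'll re-look at the lid.

```bash
cat >> h.py <<'E'
def loc2w(e,l):
    c,n=np.cos(e[2]),np.sin(e[2]);return np.array([e[0]+c*l[0]-n*l[1],e[1]+n*l[0]+c*l[1]])
def look(c,a,z=.13):
    reach([c[0]-.073*np.cos(a),c[1]-.073*np.sin(a),z],q_yaw(a));return get_image('wrist')
def brightblob(p,e,z,l,half=.02,thr=150,s=.00025):
    r=rect(p,loc2w(e,l),e[2],z,half,s);m=((r.min(2)>thr)).astype(np.uint8)
    n,_,st,ce=cv2.connectedComponentsWithStats(m);k=1+np.argmax(st[1:,4]);x,y,w,h=st[k,:4];H=half/s
    o=np.array([x+(w-1)/2-H,-(y+(h-1)/2-H)])*s
    return np.array(l)+o,np.array([w,h])*s*1000,r
E
python3 - <<'E'
from h import *
P=lambda k:dict(np.load('c_%s.npz'%k))
p=P('cover');e=np.load('e_cover.npy')
for y in(.058,-.058): o,w,_=brightblob(p,e,.04,(0,y));print('cap',np.round(o*1000,2),w)
p=P('jig');e=np.load('e_jig.npy')
o,w,r=brightblob(p,e,.0515,(-.0024,0),.027,140);print('frame',np.round(o*1000,2),w)
cv2.imwrite('f1.png',r[:,:,::-1])
for y in(.0605,-.0605):
    r=rect(p,loc2w(e,(-.0015,y)),e[2],.066,.015,.00015);cv2.imwrite('f%d.png'%(2+(y>0)),cv2.resize(r,(433,433))[:,:,::-1])
# lid
reach([.506-.05,.308,.2],[0,1,0,0]);p=get_image('wrist')
for m in masks_of(p,'shield_lid'):
    c,a,s=maskrect(p,m,.014);print(m['confidence'],np.round(c,4),round(a,3),np.round(s,1))
    if np.hypot(*(c-[.506,.308]))<.04: break
else: raise SystemExit('no lid')
p=look(c,a)
for m in masks_of(p,'shield_lid'):
    c2,a2,s=maskrect(p,m,.014)
    if np.hypot(*(c-c2))<.02: break
print('close',np.round(c2,4),round(a2,4),s,m['confidence'],np.round(current_joint_positions(),2))
np.save('e_lid.npy',[*c2,a2]);np.savez('c_lid.npz',img=p['img'],mtx=p['mtx'],world_to_cam=p['world_to_cam'])
o,w,r=brightblob(p,[*c2,a2],.014,(0,0),.035,170);print('lid blob',o*1000,w)
cv2.imwrite('f4.png',r[:,:,::-1]);print(current_clock())
f=[cv2.resize(cv2.imread('f%d.png'%i),(280,280)) for i in(1,2,3,4)]
cv2.imwrite('pics/f.png',np.vstack([np.hstack(f[:2]),np.hstack(f[2:])]))
E
```

```text
cap [-0.12 57.5 ] [21.5  21.75]
cap [  0.12 -57.88] [21.5 21.5]
frame [-2.52  0.12] [27.  44.5]
0.65 [0.5038 0.309 ] -0.471 [31.9 50. ]
close [0.5032 0.3093] -0.4737 [31.7943058  49.75845337] 0.73 [ 0.45  0.25  1.74 -0.    1.15  2.49]
lid blob [0.25 0.  ] [32.75 50.75]
13.0083
```

View pics/f.png

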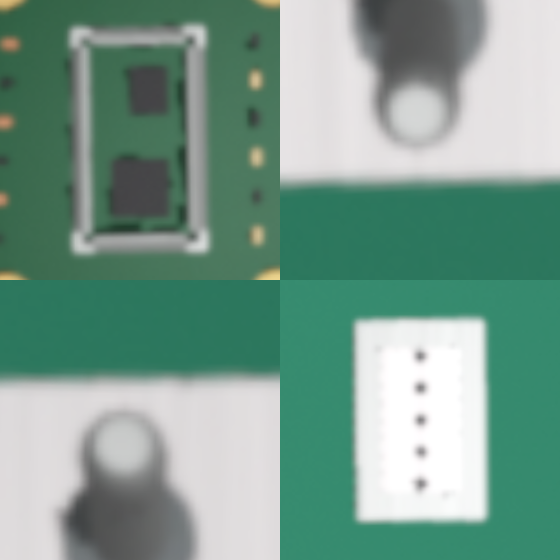

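The pin tips measure (-1.8,-57.5) and (-3.2,57.8) mm locally. The frame centre agrees at (-2.5,0.1), and the lid fits well. Next I'll grip the lid, which centres it on the tool. Then I'll release it, re-look to find the camera bias across the grip, and re-grip.

Run:
```python
from h import *
e=np.load('e_lid.npy');c=loc2w(e,(.00025,0));e=np.array([*c,e[2]])
ej=np.load('e_jig.npy');cj=loc2w(ej,(-.0025,.00013));ej=np.array([*cj,-.148]);np.save('J.npy',ej)
a=e[2];q=q_yaw(a+np.pi/2)
reach([*c,.08],q);servo_line([*c,.003],feed=.1);gripper_to(.0);print('grip',current_grip_width(),current_gripper_force(),current_position())
gripper_to(.06);servo_line([*c,.06],feed=.15)
p=look(c,a);o,w,_=brightblob(p,e,.014,(0,0),.035,170);print('after',o*1000,w)
m=masks_of(p,'shield_lid');
for k in m[:2]: print(maskrect(p,k,.014),k['confidence'])
print(current_clock(),current_position(),ej)
```

```text
grip 0.030346693309363643 59.8206228017807 [0.50405307 0.309458   0.00369581]
after [-0.125  0.25 ] [32.5  50.75]
(array([0.50340659, 0.30939673]), np.float32(-0.4727155), array([30.87156296, 50.26754379])) 0.85
18.45 [0.43844793 0.34232149 0.12952919] [ 0.57047852 -0.03595748 -0.148     ]
```

The camera bias is under 1 mm. Now I'll re-grip and seat the lid.

Run:
```python
from h import *
e=np.load('e_lid.npy');c=loc2w(e,(.0,.00025));J=np.load('J.npy');q=q_yaw(e[2]+np.pi/2)
reach([*c,.06],q);servo_line([*c,.003],feed=.1);gripper_to(.0);g=current_position();print('grip',current_grip_width(),g)
off=np.array(g[:2])-loc2w(e,(.0002,.00025));servo_line([*c,.1],feed=.2)
t=loc2w(J,(.0002,0));reach([*t,.12],q_yaw(J[2]+np.pi/2))
f0=np.array(current_contact_force());print('free',f0,current_position(),t)
for z in(.06,.055,.052,.049,.046,.0433,.042):
    servo_line([*t,z],feed=.06);f=np.array(current_contact_force())-f0;print(z,np.round(f,1),np.round(current_position(),4))
    if f[2]>25: break
print(current_grip_width(),current_clock())
```

```text
grip 0.0301158595575416 [0.50429545 0.30994087 0.00419856]
free [ 0.07354894 -0.24246331 -0.36460459] [ 0.57025432 -0.03504652  0.11927148] [ 0.57067633 -0.03598697]
0.06 [ 0.1 -0.4  0. ] [ 0.5711 -0.0361  0.0605]
0.055 [-0.3  0.8 -0.9] [ 0.5705 -0.0359  0.0548]
0.052 [-0.8  0.5  0.5] [ 0.5705 -0.0359  0.0518]
0.049 [-0.1  0.7 -0.4] [ 0.5705 -0.0359  0.0487]
0.046 [-0.2  1.4  0.1] [ 0.5705 -0.036   0.0457]
0.0433 [ 0.2  0.5 -0.5] [ 0.5707 -0.036   0.0432]
0.042 [-4.6  0.7  8.2] [ 0.5708 -0.036   0.0428]
0.030194924121782173 25.6167
```

The lid slid on without resistance and bottomed at the expected height. Next I'll release it, look again, and then grip the cover.

Run:
```python
from h import *
J=np.load('J.npy');gripper_to(.055);t=current_position();servo_line([t[0],t[1],.1],feed=.1)
p=look(J,J[2]);save(p,'lid_on.png')
o,w,r=brightblob(p,J,.053,(0,0),.03,170);print('lid',o*1000,w)
cv2.imwrite('pics/lid_r.png',cv2.resize(rect(p,J,J[2],.053,.06,.0004),(480,480))[:,:,::-1])
print(current_clock())
```

```text
lid [-0.25 -0.25] [31.75 50.25]
28.1417
```

View pics/lid_r.png

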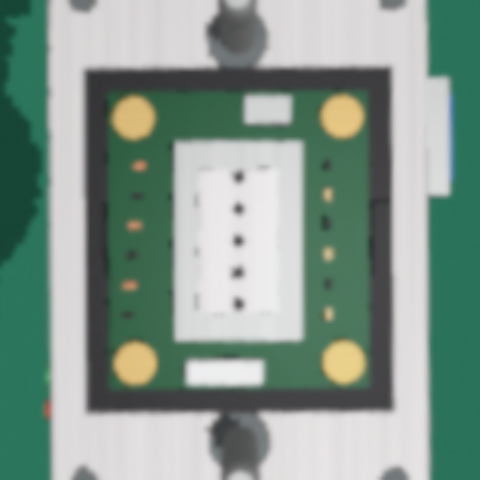

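The lid is centred, square and level. The top face matches 32 x 50 mm at the seated height. Now for the cover.

Run:
```python
from h import *
J=np.load('J.npy');e=np.load('e_cover.npy');c=loc2w(e,(0,-.0002));a=-.1536
t=current_position();servo_line([t[0],t[1],.17],feed=.3)
reach([*c,.14],q_yaw(a+np.pi/2));servo_line([*c,.046],feed=.12);gripper_to(0);g=np.array(current_position());print('grip',current_grip_width(),g,c)
servo_line([*c,.146],feed=.15);f0=np.array(current_contact_force());print(f0)
t=loc2w(J,(.0002,0));reach([*t,.146],q_yaw(J[2]+np.pi/2))
servo_line([*t,.096],feed=.1);f0=np.array(current_contact_force());print('free',f0,current_position(),t)
for z in(.091,.089,.087,.085,.0835):
    servo_line([*t,z],feed=.05);f=np.array(current_contact_force())-f0;print(z,np.round(f,1),np.round(current_position(),4))
    if f[2]>15: break
p=get_image('side');save(p,'side_c.png');print(current_grip_width(),current_clock())
cv2.imwrite('pics/side_cc.png',cv2.resize(p['img'][130:270,210:410],None,fx=3,fy=3,interpolation=2)[:,:,::-1])
```

```text
grip 0.01317147101660803 [ 0.49252863 -0.28261787  0.0467933 ] [ 0.49195245 -0.28219606]
[-1.03620871 -0.68565465 -3.32518078]
free [ 0.40154567 -0.76062103 -3.3553742 ] [ 0.57090507 -0.0364501   0.09617225] [ 0.57067633 -0.03598697]
0.091 [ 0.2 -0.4  0.6] [ 0.5707 -0.036   0.0912]
0.089 [-0.4  0.6 -0.2] [ 0.5707 -0.0359  0.089 ]
0.087 [-1.4  1.2  0.4] [ 0.5705 -0.0359  0.0868]
0.085 [-0.5  0.8  1. ] [ 0.5706 -0.036   0.0849]
0.0835 [-4.2  1.4  8.5] [ 0.5707 -0.036   0.0842]
0.012895621565709859 35.3333
```

View pics/side_cc.png

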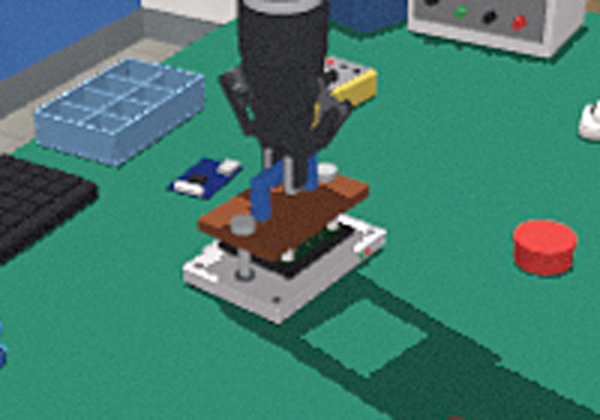

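The cover is over both pins and standing on the board (origin about 38 mm, first contact force at that height). Next I'll press it home.

Run:
```python
from h import *
J=np.load('J.npy');t=loc2w(J,(.0002,0));pause(.3)
f0=np.array([.4,-.76,-3.36])
for z in(.082,.080,.0785,.0775,.0765,.0755,.0745,.0735):
    servo_line([*t,z],feed=.03);pause(.15);f=np.array(current_contact_force())-f0;x=current_position();print(z,np.round(f,1),np.round(x,4))
    if f[2]>28: break
p=get_image('side');cv2.imwrite('pics/side_e.png',cv2.resize(p['img'][130:270,210:410],None,fx=3,fy=3,interpolation=2)[:,:,::-1]);print(current_grip_width(),current_clock())
```

```text
0.082 [-3.6  1.   8.7] [ 0.5707 -0.036   0.0828]
0.08 [-4.4  0.9  9.8] [ 0.5708 -0.036   0.081 ]
0.0785 [-5.6  2.1 11.9] [ 0.5708 -0.036   0.0796]
0.0775 [-6.2  1.4 12.4] [ 0.5708 -0.036   0.0788]
0.0765 [-8.6  1.6 20.6] [ 0.5709 -0.036   0.0787]
0.0755 [-12.2   4.2  26.7] [ 0.571  -0.0361  0.0787]
0.0745 [-16.7   4.   34.6] [ 0.5711 -0.036   0.0786]
0.01280135316906089 38.4833
```

The cover has hit a hard stop at a TCP height of 78.7 mm, so its origin is at about 32 mm. I'll ease off to a moderate push and hand in.

Run:
```python
from h import *
J=np.load('J.npy');t=loc2w(J,(.0002,0))
servo_line([*t,.0758],feed=.03);pause(.4);print(current_contact_force(),current_position(),current_clock());print(job_done())
```

```text
[-11.1728006    2.34050219  22.55620616] [ 0.57095164 -0.03601866  0.07868592] 39.1333
the job is handed in; nothing more can be done
None
```

The job is handed in at 39 s of the 72 s allowed: the lid is seated and let go, and the arm is still gripping the cover and pressing it down with about 23 N against the carrier's bottom stop. No other objects were touched that I know of, and the judge's verdict wasn't returned.

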